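# Load and seal the leak-test chamber

## Task

Put every plastic fitting that lies loose on the bench to the left of the blue leak-test chamber (red elbow, blue coupling, white connector - those that are there) into the chamber and shut its cover. Then tighten the four wing screws clockwise, evenly and in cross order (each one followed by the one diagonally opposite): first all four to the yellow snug marks, then, again in cross order, all four fully tight to the red marks. Last, take the lock pin from its stand and push it fully home through the cover's lug and the chamber's lug.

Things in the scene. Friction and masses are not known exactly. Their poses are not given: they have to be found in the camera images.
- chamber: Blue leak-test chamber fixed to the bench, 160 (x) x 176 (y) x 65 mm high; inside 120 x 136 mm, walls 20 mm, inner floor 15 mm above the bench. Origin: centre of its underside; its +x points to the hinge side (the robot's right), its +y away from the robot. A 50 mm wide, 18 mm thick lug with a 13 mm hole stands 45 mm out of its near side; a gauge and hose barb stand 30 mm out of its left side.
- chamber_floor (a point): Centre of the chamber's inner floor, 15 mm above the bench.
- lug_hole (a point): Centre of the lock-pin hole's mouth, on top of the cover's lug when the cover is shut: at y = -113 mm in the chamber's frame, 75 mm above the bench. The cover's lug (10 mm thick) then lies over the chamber's lug (18 mm thick, top 63 mm above the bench); a 13 mm hole goes through both.
- cover (a joint): Opening angle: 0 = shut flat, 1.8 rad = fully open; starts at 1.5 to 1.68. Hinge line: parallel to the chamber's y axis, at its x = +80 mm, 65 mm above the bench. A stiff hinge holds it where it is left (3 to 8 N at the handle moves it). The cover is an aluminium frame, 160 x 176 x 10 mm, with a clear window.
- cover_handle (a point): Middle of the cover's dark bow handle, over the edge opposite the hinge: a bar 12 mm thick, 72 mm long, parallel to the hinge, with 50 mm free between its end posts and 44 mm under it. In the cover's frame 165 mm from the hinge line and 60 mm outward; 125 mm above the bench when shut. The bar can turn within a pinch from above as the cover swings.
- wing_lb (a joint): Turn of the left back wing screw, rad: grows clockwise from above; starts loose at 0 to 0.25; snug at 1.2 (red wing tip over the yellow mark on the cover, pointing roughly at the robot); fully tight at its stop at 2.4 (red tip over the red mark). Stays where it is left; about 0.1 N m turns it all the way.
- wing_lb_grip (a point): Grip point of the left back wing screw (with the cover shut: left = handle side, right = hinge side, front = near the robot), on its axis. Brass wing 34 mm long, 8 mm thick, 20 mm high (from 12 below to 8 mm above this point), one end red. With the cover shut it is 103 mm above the bench, 28 mm above the cover. x axis: along the wing to its red end; z: screw axis. Screws stand 128 mm (x) by 144 mm (y) apart.
- wing_rf (a joint): Turn of the right front wing screw, rad: grows clockwise from above; starts loose at 0 to 0.25; snug at 1.2 (red wing tip over the yellow mark on the cover, pointing roughly at the robot); fully tight at its stop at 2.4 (red tip over the red mark). Stays where it is left; about 0.1 N m turns it all the way.
- wing_rf_grip (a point): Grip point of the right front wing screw (with the cover shut: left = handle side, right = hinge side, front = near the robot), on its axis. Brass wing 34 mm long, 8 mm thick, 20 mm high (from 12 below to 8 mm above this point), one end red. With the cover shut it is 103 mm above the bench, 28 mm above the cover. x axis: along the wing to its red end; z: screw axis. Screws stand 128 mm (x) by 144 mm (y) apart.
- wing_lf (a joint): Turn of the left front wing screw, rad: grows clockwise from above; starts loose at 0 to 0.25; snug at 1.2 (red wing tip over the yellow mark on the cover, pointing roughly at the robot); fully tight at its stop at 2.4 (red tip over the red mark). Stays where it is left; about 0.1 N m turns it all the way.
- wing_lf_grip (a point): Grip point of the left front wing screw (with the cover shut: left = handle side, right = hinge side, front = near the robot), on its axis. Brass wing 34 mm long, 8 mm thick, 20 mm high (from 12 below to 8 mm above this point), one end red. With the cover shut it is 103 mm above the bench, 28 mm above the cover. x axis: along the wing to its red end; z: screw axis. Screws stand 128 mm (x) by 144 mm (y) apart.
- wing_rb (a joint): Turn of the right back wing screw, rad: grows clockwise from above; starts loose at 0 to 0.25; snug at 1.2 (red wing tip over the yellow mark on the cover, pointing roughly at the robot); fully tight at its stop at 2.4 (red tip over the red mark). Stays where it is left; about 0.1 N m turns it all the way.
- wing_rb_grip (a point): Grip point of the right back wing screw (with the cover shut: left = handle side, right = hinge side, front = near the robot), on its axis. Brass wing 34 mm long, 8 mm thick, 20 mm high (from 12 below to 8 mm above this point), one end red. With the cover shut it is 103 mm above the bench, 28 mm above the cover. x axis: along the wing to its red end; z: screw axis. Screws stand 128 mm (x) by 144 mm (y) apart.
- pin_grip (a point): Grip point of the loose lock pin, on its axis inside its red knob (18 mm diameter, 44 mm high, from 26 mm below to 18 mm above this point). Below it a steel collar of 24 mm diameter (underside 30 mm below), then a 9 mm shank whose tapered tip is 66 mm below. z: pin axis, up. Starts upright in its stand with it 72 mm above the bench; fully home in the lug 105 mm above the bench. 60 g.
- pin_stand: Black stand for the pin, fixed, left of the chamber: 46 x 46 x 42 mm block; the pin's shank stands in a hole in its middle (13 mm wide, 40 mm deep).
- red_elbow_mid (a point): Red plastic hose elbow, about 30 x 44 x 17 mm, lying on the bench; 44 mm is along its own y axis. Point: its centre, 8.5 mm above its underside. May be absent (then there is no reading).
- blue_coupling_mid (a point): Blue plastic hose coupling, about 30 x 64 x 18 mm, lying on the bench, slightly bent; 64 mm is along its own y axis. Point: its centre, 9 mm above its underside. May be absent (then there is no reading).
- white_connector_mid (a point): White plastic connector, about 14 x 41 x 13 mm, lying on the bench; 41 mm is along its own y axis. Point: its centre, 6.5 mm above its underside. May be absent (then there is no reading).
Things that resemble listed ones, but are neither listed nor needed, are in the scene too. Leave any pink or purple look-alike of the part that bears pin_grip alone.

How it is judged:
On the way, in this order (a step that is already met when the one before it is completed fails the run):
1. all the fittings present are inside the chamber (x of red_elbow_mid in the frame of chamber between -0.066 and 0.066 m and y of red_elbow_mid in the frame of chamber between -0.074 and 0.074 m and z of each of red_elbow_mid, blue_coupling_mid, white_connector_mid in the frame of chamber below 0.055 m and x of blue_coupling_mid in the frame of chamber between -0.066 and 0.066 m and y of blue_coupling_mid in the frame of chamber between -0.074 and 0.074 m and x of white_connector_mid in the frame of chamber between -0.066 and 0.066 m and y of white_connector_mid in the frame of chamber between -0.074 and 0.074 m), for 0.2 s.
2. the cover is shut (all of step 1 and value of joint cover below 0.03 rad), for 0.2 s.
3. all four wing screws are snug (value of joint cover below 0.03 rad and value of joint each of wing_lb, wing_rf, wing_lf, wing_rb above 0.9 rad), for 0.2 s.
4. all four wing screws are fully tight (value of joint cover below 0.03 rad and value of joint each of wing_lb, wing_rf, wing_lf, wing_rb above 2.2 rad), for 0.2 s.
5. the lock pin is home through both lugs (horizontal distance between pin_grip and lug_hole below 0.007 m and z of pin_grip in the frame of chamber below 0.11 m and angle between pin_grip's own z axis and vertical below 0.15 rad and value of joint cover below 0.03 rad), for 0.2 s.
At the end, for the whole second after the job is handed in: All fittings present lie inside the chamber, the cover is shut (under 0.03 rad), each wing screw is turned past 2.2 rad of its 2.4, and the lock pin stands upright (within 0.15 rad) in the lug hole, within 7 mm of its axis and within 5 mm of full depth, released and at rest (all of step 1 and all of step 5 and value of joint each of wing_lb, wing_rf, wing_lf, wing_rb above 2.2 rad and linear speed of lock_pin below 0.02 m/s); the robot touches nothing.
It fails at once if a wing screw is turned past 0.5 rad while the cover is open (value of joint cover above 0.15 rad and value of joint any of wing_lb, wing_rf, wing_lf, wing_rb above 0.5 rad).
It fails at once if out of cross order at snugging: two neighbouring screws are snug (past 0.9 rad) while the other two are still loose (under 0.6) ((value of joint each of wing_lb, wing_lf above 0.9 rad and value of joint each of wing_rb, wing_rf below 0.6 rad) or (value of joint each of wing_rb, wing_rf above 0.9 rad and value of joint each of wing_lb, wing_lf below 0.6 rad) or (value of joint each of wing_lb, wing_rb above 0.9 rad and value of joint each of wing_lf, wing_rf below 0.6 rad) or (value of joint each of wing_lf, wing_rf above 0.9 rad and value of joint each of wing_lb, wing_rb below 0.6 rad)).
It fails at once if uneven: one screw is turned past 1.8 rad while another is not yet snug (under 0.9) (value of joint any of wing_lb, wing_rf, wing_lf, wing_rb above 1.8 rad and value of joint any of wing_lb, wing_rf, wing_lf, wing_rb below 0.9 rad).
It fails at once if out of cross order at the final tightening: two neighbouring screws are tight (past 2.2 rad) while the other two are not (under 1.9) ((value of joint each of wing_lb, wing_lf above 2.2 rad and value of joint each of wing_rb, wing_rf below 1.9 rad) or (value of joint each of wing_rb, wing_rf above 2.2 rad and value of joint each of wing_lb, wing_lf below 1.9 rad) or (value of joint each of wing_lb, wing_rb above 2.2 rad and value of joint each of wing_lf, wing_rf below 1.9 rad) or (value of joint each of wing_lf, wing_rf above 2.2 rad and value of joint each of wing_lb, wing_rb below 1.9 rad)).
Of red_elbow, blue_coupling, white_connector only 1 to 3 are there at a start; the rules pass over those that are not, and their reading is None.
At some moment in a run one of red_elbow, blue_coupling, white_connector may be knocked a few centimetres aside while the robot is not near it.
It also fails if it takes over 210 s, if anything falls off the work surface, if the arm or the gripper's body presses on something with over 40 N, if the wrist force passes 120 N, or if a joint passes its speed limit or range.

## Robot

A 7-joint arm with a two-finger parallel gripper is mounted at the origin on the work surface; the furniture and walls round the work are solid. World frame = base frame: x ahead of the robot, y to its left, z up, the work surface at z = 0. Lengths are in m, angles in rad, forces in N, time in s.
With the tool pointing down it reaches from about 0.4 to 0.85 m from the base axis. Payload 6.9 kg.
Tool frame: the origin (TCP) lies midway between the tips of the shut fingers; the grasp point (between the pads) lies behind it (ctrl.pinch_z is the z of the grasp point in the tool frame, in m); z points along the fingers, y is the line along which they close (so a half turn about z gives the same grasp; the last joint's range is limited). The gripper opens to 85 mm and grips with 20 to 120 N. Pads are 22 mm wide; open, the fingers measure 114 mm over their backs; the gripper's body (76 mm by 85 mm) begins 54 mm behind the grasp point. The pads swing forward as they close: fully open they stand 13 mm farther back than shut.
Start: joints at [1.262, 0.507, -0.238, 1.5, 0.126, 1.149, -0.155], TCP at [0.251, -0.572, 0.231] pointing down, gripper open.
Joint ranges: [-3.08, 3.08], [-0.24, 2.05], [-1.43, 1.35], [0, 2.5], [-1.52, 4.66], [0.17, 1.96], [-2.89, 2.89]. Speed limits (rad/s): [2.39, 2.39, 3.14, 3.14, 3.14, 3.14, 3.14].

## Interface

Orientations are given as a unit quaternion [w, x, y, z].
In Python, from station import ctrl, get_state, vision, ticket, models gives the robot as it stands. Calls block until the motion is done:
- ctrl.movep(position, orientation): joint-space move of the TCP to a pose.
- ctrl.movel(position, frame=None, max_speed=0.15): straight line of the TCP; frame=None keeps the orientation; max_speed is the mean speed in m/s.
- ctrl.set_joints(angles): joint-space move.
- ctrl.ungrasp() and ctrl.close_gripper(force=None): open the fingers fully, or close them until they stop; force is the grip in N (None keeps the last).
- ctrl.pause(seconds).
- ctrl.ik(position, orientation): joint angles nearest the present ones, or None.
- get_state(): the state.
- vision.grab_frame(name): name is "scene" or "top" or "wrist"; returns (picture, depth): 480x640x3 uint8, blue, green, red; 480x640 float32, m along the optical axis (not along the pixel's ray), 0 where there is no reading.
- vision.camera_info(name): a dict with "mtx" (3x3 intrinsics, pixels), "R" (3x3) and "t" (3): a world point X has camera coordinates R X + t; the wrist camera has in their place "hand_eye" (4x4, takes a point from camera to tool coordinates, whose origin is the TCP and whose axes are the flange's). Camera axes: x right, y down, z forward; pixel columns grow to the right and rows downward; lengths in m; the calibration is good to about 2 mm. A picture is of the moment at which its call begins: read the wrist's pose just before it. camera_info takes no time and is no camera call.
A pose or a line that the arm cannot do raises ctrl.Unreachable and nothing moves.
- ticket.close_job(): hands the job in; it is judged then, once.
Trained networks look in the newest picture that a camera, given by its name, has taken for a name from the list of things; names that differ only in an ending like _2 or _b are one class to them, and where a whole thing is asked for, a point or a joint stands for the part that bears it (a point fixed in the world has none). Each returns a list of dicts, best first, with "p" (0 to 1); they miss things now and then, are a little off and sometimes report something else, mostly with a low value. They report only what shows in the picture. A call takes as long as a camera call. They do not tell look-alikes from the thing itself.
- models.recognise(camera, target): "point" ([column, row] in pixels, amid what is visible of it).
- models.masks_of(camera, target): "mask" (480x640 bool, what is visible of it) and "point" ([column, row] in pixels, amid what is visible of it).
The state is a dict: "time": time; "qpos": joint angles; "qd": joint speeds; "tau": joint torques, N m; "tcp_pos": TCP position; "eef_rot": TCP orientation; "contact_force": force on the tool from outside, world axes, zero at the start; "wrist_torque": the same for the moment, N m; "width": finger opening in m; "gripper_force": force on a finger pad.
Only numpy, scipy, OpenCV 4.12 (cv2) and the standard library are available. Lean on these libraries where they do the work, as an engineer would, in place of code of your own. Each camera call takes 0.05 s, during which the arm holds its last target. There are 200 camera calls.

## Working session

There is one attempt and no reset: what is moved stays moved. The work goes in short steps, each a Python script; the robot and the scene stay as the last script left them, time stands still between calls to the robot, and variables do not carry over. Pictures are saved under pics/ and viewed, at most 14 in all, crops included, and the job is handed in when it is done.

```bash
ls; mkdir -p pics
python3 - <<'E'
from station import ctrl,get_state,vision,models
import cv2,numpy as np
s=get_state();print(s['time'],s['tcp_pos'],s['eef_rot'],s['width'],ctrl.pinch_z)
for c in("scene","top"):
    im,d=vision.grab_frame(c);cv2.imwrite(f"pics/{c}0.png",im);np.save(f"pics/{c}0.npy",d)
    i=vision.camera_info(c);print(c,i)
    for n in("red_elbow_mid","blue_coupling_mid","white_connector_mid","pin_grip","pin_stand","chamber","cover_handle"):
        r=models.recognise(c,n);print(n,[(np.round(x["point"]).tolist(),round(x["p"],2)) for x in r[:4]])
print(vision.camera_info("wrist"))
E
```

```text
pics
0.0 [ 0.25102804 -0.57181148  0.23042016] [-8.88756642e-04  9.78673166e-01  2.05421518e-01 -2.10573059e-04] 0.08539293222243373 -0.0187
scene {'mtx': array([[570.58731853,   0.        , 315.10322792],
       [  0.        , 570.58731853, 235.51014562],
       [  0.        ,   0.        ,   1.        ]]), 'R': array([[-0.89894773, -0.43742182, -0.02356139],
       [-0.2171426 ,  0.49167298, -0.84327147],
       [ 0.38044983, -0.75294079, -0.53697122]]), 't': array([0.39181991, 0.26169643, 0.74555605])}
red_elbow_mid [([300.0, 395.0], 0.88)]
blue_coupling_mid []
white_connector_mid [([312.0, 255.0], 0.34)]
pin_grip [([269.0, 259.0], 0.74), ([312.0, 254.0], 0.68), ([346.0, 273.0], 0.58), ([380.0, 152.0], 0.22)]
pin_stand [([313.0, 278.0], 0.62)]
chamber [([376.0, 188.0], 0.82), ([311.0, 253.0], 0.43)]
cover_handle [([381.0, 150.0], 0.9)]
top {'mtx': array([[594.01197645,   0.        , 330.85753646],
       [  0.        , 594.01197645, 246.75309257],
       [  0.        ,   0.        ,   1.        ]]), 'R': array([[ 2.22587346e-02, -9.99752133e-01, -4.70137078e-04],
       [-9.737975
[... 268 characters left out ...]
0.61), ([319.0, 283.0], 0.59), ([319.0, 244.0], 0.53)]
pin_stand [([323.0, 250.0], 0.67), ([446.0, 260.0], 0.3)]
chamber [([448.0, 261.0], 0.81)]
cover_handle [([492.0, 247.0], 0.64)]
{'mtx': array([[332.04698213,   0.        , 318.75333417],
       [  0.        , 332.04698213, 237.66095931],
       [  0.        ,   0.        ,   1.        ]]), 'hand_eye': array([[-3.22302103e-04, -9.58452621e-01, -2.85251589e-01,
         7.29718946e-02],
       [ 9.99999946e-01, -2.90742098e-04, -1.52986208e-04,
         5.55795047e-04],
       [ 6.36953868e-05, -2.85251623e-01,  9.58452663e-01,
        -1.41626035e-01],
       [ 0.00000000e+00,  0.00000000e+00,  0.00000000e+00,
         1.00000000e+00]])}
```

View pics/scene0.png

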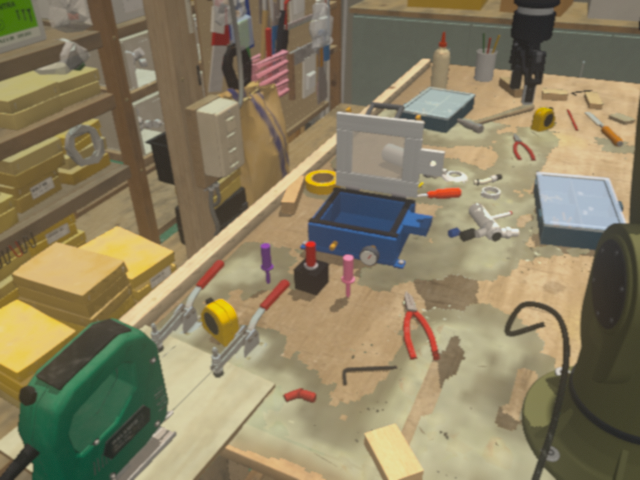

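View pics/top0.png

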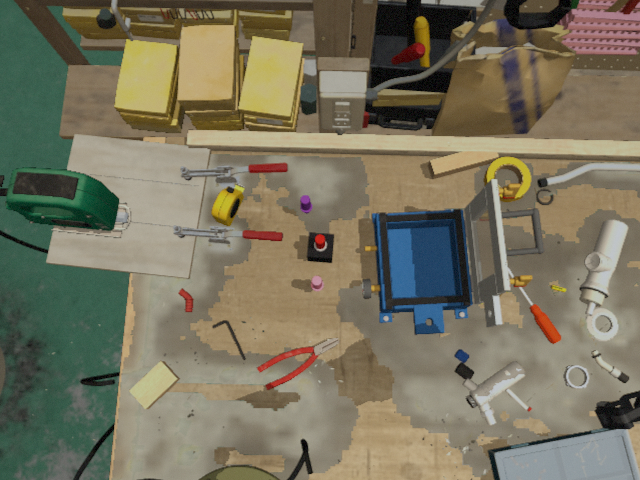

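```bash
cat > h.py <<'E'
import numpy as np,cv2
from station import ctrl,get_state,vision,models,ticket
from scipy.spatial.transform import Rotation as Ro
def q_(R): return np.roll(R.as_quat(),1)
def RR(q): return Ro.from_quat(np.roll(q,-1))
def down(yaw):  # tool z down, tool y (closing line) at world angle yaw
    y=np.array([np.cos(yaw),np.sin(yaw),0]);z=np.array([0,0,-1.]);x=np.cross(y,z)
    return q_(Ro.from_matrix(np.c_[x,y,z]))
def campose(c,s=None):
    i=vision.camera_info(c);K=i["mtx"]
    if c!="wrist": R=i["R"].T;return K,R,-R@i["t"]
    s=s or get_state();T=RR(s["eef_rot"]).as_matrix();H=i["hand_eye"]
    return K,T@H[:3,:3],T@H[:3,3]+s["tcp_pos"]
def cloud(c,d,s=None):
    K,R,t=campose(c,s);v,u=np.mgrid[:480,:640]
    p=np.stack([(u-K[0,2])/K[0,0]*d,(v-K[1,2])/K[1,1]*d,d],-1)
    return p@R.T+t
def atz(c,uv,z,s=None):
    K,R,t=campose(c,s);r=R@np.array([(uv[0]-K[0,2])/K[0,0],(uv[1]-K[1,2])/K[1,1],1])
    return t+r*(z-t[2])/r[2]
def proj(c,X,s=None):
    K,R,t=campose(c,s);p=K@(R.T@(np.asarray(X)-t));return p[:2]/p[2]
def fitchamber(P,x0):
    """ring fit on ortho grid of rim height points"""
    from scipy.optimize import minimize
    Q=P[(P[...,2]>.056)&(P[...,2]<.071)]
    Q=Q[(abs(Q[:,0]-x0[0])<.17)&(abs(Q[:,1]-x0[1])<.14)]
    def f(p):
        a,b=p[2],Q[:,:2]-p[:2]; c,s=np.cos(a),np.sin(a)
        X=b[:,0]*c+b[:,1]*s;Y=-b[:,0]*s+b[:,1]*c
        o=np.maximum(abs(X)-.08,abs(Y)-.088);i=np.minimum(.06-abs(X),.068-abs(Y))
        d=np.maximum(0,np.maximum(o,np.maximum(abs(X)-.06,abs(Y)-.068)*-1*((abs(X)<.06)&(abs(Y)<.068))))
        l=np.maximum(abs(X)-.025,np.maximum(Y+.088,-.133-Y)).clip(0)
        d=np.minimum(d,l)
        return np.mean(np.minimum(d,.01)**1)
    best=min((minimize(f,[x0[0]+i,x0[1]+j,x0[2]+k],method="Nelder-Mead",options=dict(xatol=1e-5,fatol=1e-8,initial_simplex=np.array([x0[0]+i,x0[1]+j,x0[2]+k])+np.array([[0,0,0],[.01,0,0],[0,.01,0],[0,0,.06]])))
      for i in(-.01,.01) for j in(-.01,.01) for k in(-.1,0,.1)),key=lambda r:r.fun)
    return best.x,best.fun,len(Q)
E
python3 - <<'E'
from h import *
im=cv2.imread("pics/top0.png");d=np.load("pics/top0.npy");P=cloud("top",d)
print("cam",campose("top")[2])
for n,uv,z in(("elbow",(187,299),.0085),("redpin",(319,240),.09),("stand",(321,247),.042),("purple",(306,204),.05),("pink",(317,283),.05),("chamber",(423,258),.065),("lughole",(429,321),.063),("handle",(525,232),.2)):
    print(n,atz("top",uv,z).round(3),P[uv[1],uv[0]].round(3))
print(atz("scene",(300,395),.0085).round(3))
x,f,n=fitchamber(P,(*atz("top",(423,258),.065)[:2],-np.pi/2+0)) if 0 else (0,0,0)
# axes: chamber +y away from robot=+x world, +x = right = -y world -> yaw -pi/2
for yaw in(-np.pi/2,):
    c=atz("top",(423,258),.065);print(fitchamber(P,(c[0],c[1],yaw)))
cr=lambda u,v,w,h,k:cv2.resize(im[v:v+h,u:u+w],None,fx=k,fy=k,interpolation=cv2.INTER_CUBIC)
a=cr(150,180,200,140,4);cv2.imwrite("pics/cropL.png",a)
E
```

```text
cam [ 0.25914285 -0.15591773  1.1004408 ]
elbow [0.408 0.114 0.008] [0.407 0.112 0.017]
redpin [ 0.506 -0.129  0.09 ] [ 0.505 -0.129  0.092]
stand [ 0.504 -0.132  0.042] [ 0.501 -0.132  0.055]
purple [ 0.583 -0.102  0.05 ] [ 0.574 -0.104  0.08 ]
pink [ 0.436 -0.127  0.05 ] [ 0.43  -0.128  0.084]
chamber [ 0.483 -0.315  0.065] [ 0.494 -0.323  0.012]
lughole [ 0.371 -0.324  0.063] [ 0.378 -0.334  0.   ]
handle [ 0.499 -0.454  0.2  ] [ 0.552 -0.52  -0.   ]
[0.402 0.118 0.008]
(array([ 0.48347538, -0.31497136, -1.49694808]), np.float64(1.154509346056696e-05), 4509)
```

View pics/cropL.png

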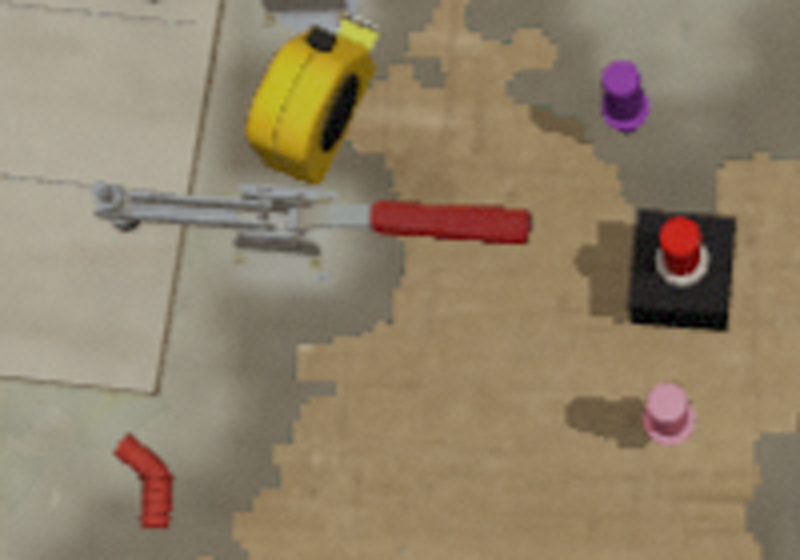

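The only fitting on the left is the red elbow at (187,299) in the top view. The white and blue parts near (462,355) and (600,365) lie to the right of the chamber, so I leave them. There are three possible pins: purple (306,204), red in the black stand (319,242) and pink (317,283). The crop confirms the red one is the right pin. I'll look at the elbow with the wrist camera next.

```bash
cat >> h.py <<'E'
def elbow(c="wrist"):
    s=get_state();im,d=vision.grab_frame(c);P=cloud(c,d,s)
    r=models.masks_of(c,"red_elbow_mid")
    hsv=cv2.cvtColor(im,cv2.COLOR_BGR2HSV)
    red=((hsv[...,0]<9)|(hsv[...,0]>171))&(hsv[...,1]>130)&(hsv[...,2]>60)
    return s,im,P,r,red
E
python3 - <<'E'
from h import *
e=np.array([.405,.115])
ctrl.set_joints(ctrl.ik([.45,-.1,.3],down(np.pi/2)))
ctrl.movep([e[0]-.0,e[1],.16],down(np.pi/2))
s,im,P,r,red=elbow();print(s['time'],s['qpos'].round(2),[(x['p'],x['point']) for x in r])
cv2.imwrite("pics/w1.png",im)
m=r[0]['mask']&(P[...,2]>.003)
Q=P[m];print(m.sum(),(m&red).sum(),Q[:,2].max(),np.median(Q,0),Q.min(0),Q.max(0))
rect=cv2.minAreaRect((Q[:,:2]*1000).astype(np.float32));print(rect)
np.save("pics/Q.npy",Q)
E
```

```text
3.6917 [ 0.4   0.41 -1.    2.1   0.46  0.86  0.69] [(0.85, [320.2, 222.9])]
758 613 0.3018244594716698 [0.40408442 0.11403668 0.0110616 ] [0.3337847  0.10297114 0.0031031 ] [0.4242384  0.13166277 0.30182446]
((380.7762451171875, 110.9872817993164), (90.56136322021484, 25.84182357788086), 12.255866050720215)
```

View pics/w1.png

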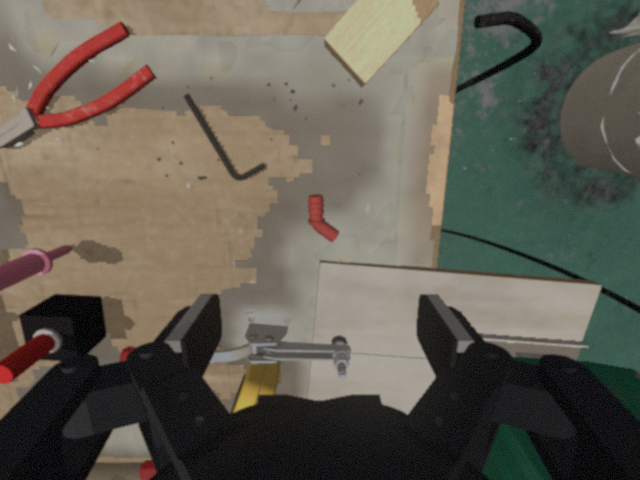

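Run:
```python
from h import *
s=get_state()
g=atz("wrist",(316,211),.012,s);b=atz("wrist",(322,262),.01,s);print(g,b)
ctrl.movel([g[0],g[1],.06],down(np.pi/2))
ctrl.movel([g[0],g[1],.004],down(np.pi/2),max_speed=.1)
ctrl.close_gripper(50)
s=get_state();print(s['width'],s['gripper_force'],s['contact_force'],s['time'])
ctrl.movel([g[0],g[1],.2],down(np.pi/2),max_speed=.2)
s=get_state();print(s['width'],s['gripper_force'],s['contact_force'],s['time'])
```

```text
[0.3957057  0.11108374 0.012     ] [0.44491132 0.11642441 0.01      ]
0.01803392276616388 46.15246966786799 [-0.15931078 -0.97311552  8.54589361] 5.9583
0.017954026696427598 46.17910631408449 [-0.73103836 -0.30768254 -0.28179005] 7.0917
```

```bash
cat >> h.py <<'E'
C=np.array([.48348,-.31497]);A=-1.49695
def W(x,y,z): # chamber -> world
    c,s=np.cos(A),np.sin(A);return np.array([C[0]+c*x-s*y,C[1]+s*x+c*y,z])
def best(pos,yaw):
    """orientation among half turns, with smallest |q7|"""
    o=[]
    for k in(-1,0,1):
        q=ctrl.ik(pos,down(yaw+k*np.pi))
        if q is not None:o.append((abs(q[6]),yaw+k*np.pi))
    return min(o)[1]
E
python3 - <<'E'
from h import *
p=W(-.005,0,.22);y=best(p,A+np.pi/2);print(p,y)
ctrl.movep([.42,-.1,.24],down(np.pi/2*0+y))
ctrl.movep(p,down(y));print(get_state()['width'],get_state()['qpos'].round(2))
ctrl.movel(W(-.005,0,.045),max_speed=.15)
ctrl.ungrasp();ctrl.pause(.2)
ctrl.movel(p,max_speed=.25)
ctrl.movep(W(-.2,0,.3),down(y))
s,im,P,r,red=elbow("top")
print(s['time'],[(x['p'],x['point'],atz("top",x['point'],.025)) for x in r],W(0,0,.025))
cv2.imwrite("pics/top1.png",im);np.save("pics/top1.npy",P)
print(fitchamber(P,(*C,A)))
# cover angle: cover points above .09 right of hinge in chamber frame
c,sn=np.cos(A),np.sin(A);D=P[...,:2]-C;X=D[...,0]*c+D[...,1]*sn;Y=-D[...,0]*sn+D[...,1]*c
for n in("cover","cover_handle"):
    r=models.masks_of("top",n)
    if r:
        m=r[0]['mask']&(P[...,2]>.09);print(n,r[0]['p'],m.sum(),np.median(np.c_[X[m],Y[m],P[...,2][m]],0))
        z=P[...,2][m]; 
        if m.sum()>50: print(np.polyfit(z,X[m],1), z.max(), [np.median(X[m][(z>a)&(z<a+.03)]) for a in (.1,.15,.2)])
E
```

```text
[ 0.4831111  -0.30998363  0.22      ] 0.07384632679489656
0.018264607889730975 [ 0.93  0.48 -0.63  1.65  0.31  1.11  0.29]
12.7167 [(0.76, [428.4, 283.1], array([ 0.44462362, -0.33007544,  0.025     ])), (0.64, [449.3, 255.9], array([ 0.49650125, -0.36952808,  0.025     ]))] [ 0.48348 -0.31497  0.025  ]
(array([ 0.48352738, -0.31498008, -1.49691362]), np.float64(1.3516694552870428e-05), 4492)
cover 0.64 5136 [ 0.08722631 -0.01219035  0.1949193 ]
[-0.05356805  0.10520502] 1.1004408028894481 [np.float64(0.08380428702480168), np.float64(0.08635887500507847), np.float64(0.09345183735160441)]
cover_handle 0.55 5226 [ 0.08727007 -0.01186278  0.1956433 ]
[-0.05118062  0.10503346] 1.1004408028894481 [np.float64(0.08379340018875987), np.float64(0.08637088636790452), np.float64(0.0936346445273088)]
```

View pics/top1.png

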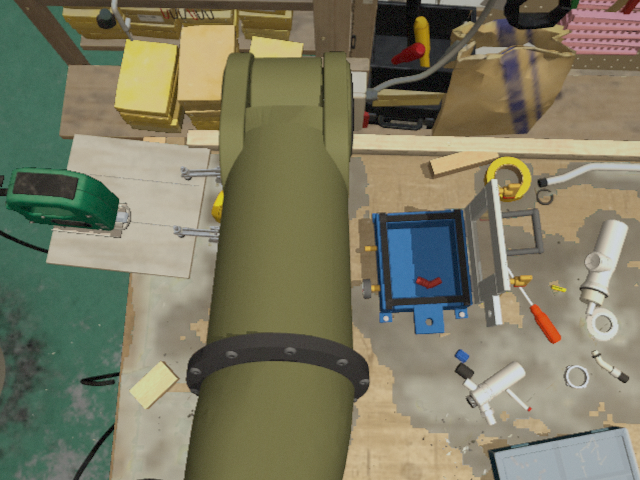

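Run:
```python
from h import *
P=np.load("pics/top1.npy");c,sn=np.cos(A),np.sin(A);D=P[...,:2]-C;X=D[...,0]*c+D[...,1]*sn;Y=-D[...,0]*sn+D[...,1]*c
m=(X>.12)&(X<.185)&(abs(Y)<.03)&(P[...,2]>.15)&(P[...,2]<.26)
print(m.sum(),X[m].mean(),np.percentile(X[m],[2,98]),np.percentile(P[...,2][m],[2,50,98]))
for th in(1.6,1.64,1.68):
    x=.08-.165*np.cos(th)+.06*np.sin(th);z=.065+.165*np.sin(th)+.06*np.cos(th)
    print(th,x,z,[proj("top",W(x,v,z+.006)).round(1) for v in(-.036,.036)])
m=(X>.095)&(X<.2)&(abs(Y)<.12)&(P[...,2]>.1)&(P[...,2]<.26)&(np.abs(np.arctan2(P[...,2]-.065,X-.08)-(np.pi-1.64))<9)
# plane fit of cover frame inner face edges |Y|>.06
k=(X>.075)&(X<.11)&(abs(Y)>.066)&(abs(Y)<.087)&(P[...,2]>.09)&(P[...,2]<.2)
f=np.polyfit(P[...,2][k],X[k],1);print(k.sum(),f,np.pi/2+np.arctan(f[0]),np.polyval(f,.065))
```

```text
430 0.1426087083571491 [0.12169923 0.15284939] [0.22476087 0.23181612 0.23628958]
1.6 0.14479233736220296 0.22817767316377102 [array([539. , 252.7]), array([532.8, 206.5])]
1.64 0.15126587690707066 0.22545614599841995 [array([542.7, 252.8]), array([536.4, 206.8])]
1.68 0.1576254062514633 0.22247792322829027 [array([546.2, 253. ]), array([539.9, 207.2])]
531 [0.04894155 0.07688554] 1.619698861119325 0.08006674369350544
```

Run:
```python
from h import *
def H(th,off=-.010): return W(.08-.165*np.cos(th)+.06*np.sin(th),0,.065+.165*np.sin(th)+.06*np.cos(th)+off)
th=1.62
p=H(th);y=best(p,A)
print(y,[None if (q:=ctrl.ik(H(t),down(y))) is None else q.round(2) for t in(1.62,1,.5,0)])
up=p+[0,0,.09]
ctrl.movep(W(-.1,0,.34),down(y));ctrl.movel(up+W(.003,0,0)-W(0,0,0),down(y),max_speed=.25)
ctrl.movel(p+W(.003,0,0)-W(0,0,0),max_speed=.1);print(get_state()['contact_force'])
ctrl.close_gripper(30);s=get_state();print(s['width'],s['contact_force'],s['time'])
if .008<s['width']<.02:
    for t in np.linspace(th,0,14)[1:]:
        ctrl.movel(H(t),max_speed=.12)
        s=get_state();print(round(t,2),round(s['width'],4),s['contact_force'].round(1),s['tcp_pos'].round(3)-H(t).round(3))
    print(s['time'])
im,d=vision.grab_frame("scene");cv2.imwrite("pics/s2.png",im)
```

```text
-1.49695 [array([ 0.85,  0.6 , -0.25,  1.37,  0.15,  1.19, -0.91]), array([ 0.77,  0.48, -0.28,  1.57,  0.14,  1.11, -1.04]), array([ 0.68,  0.45, -0.29,  1.75,  0.15,  0.97, -1.17]), array([ 0.59,  0.5 , -0.28,  1.91,  0.19,  0.76, -1.29])]
[-0.39033796  1.54209441  0.2017568 ]
0.010399717446416393 [-0.08152861  2.6611699  -0.35323681] 16.9583
1.5 0.011 [-2.1  0.   7. ] [ 0.    -0.001  0.001]
1.37 0.0104 [-2.6  1.2 10.6] [ 0.    -0.001  0.002]
1.25 0.0107 [-3.3  2.5 11.1] [0.    0.    0.001]
1.12 0.0107 [-3.6  4.   9.7] [0.    0.001 0.001]
1.0 0.0105 [-1.9  4.4  7.5] [0.001 0.002 0.   ]
0.87 0.0103 [-1.6  5.2  6.3] [0.    0.001 0.   ]
0.75 0.0108 [-0.7  5.   3.6] [0.001 0.001 0.   ]
0.62 0.0105 [0.9 6.7 0.8] [0.    0.001 0.   ]
0.5 0.0105 [ 0.9  5.4 -1.6] [ 0.     0.    -0.001]
0.37 0.0104 [ 1.8  3.1 -2.8] [ 0.    -0.001  0.   ]
0.25 0.0105 [ 2.6  2.3 -3.6] [ 0.    -0.001  0.   ]
0.12 0.0106 [ 3.   0.  -5.2] [0. 0. 0.]
0.0 0.0104 [ 3.2  1.3 -4.5] [ 0.    -0.001  0.   ]
21.3167
```

Run:
```python
from h import *
s=get_state();p=s['tcp_pos'].copy()
ctrl.movel(p-[0,0,.005],max_speed=.05);print(get_state()['contact_force'].round(1))
ctrl.movel(p-[0,0,.012],max_speed=.05);print(get_state()['contact_force'].round(1))
ctrl.ungrasp();ctrl.movel(p+[0,0,.1],max_speed=.25)
ctrl.movep(W(-.03,0,.36),down(A));
s=get_state();im,d=vision.grab_frame("wrist");cv2.imwrite("pics/w3.png",im);np.save("pics/w3.npy",cloud("wrist",d,s))
for n in("wing_lb","wing_rf"): 
    r=models.recognise("wrist",n);print(n,[(x['point'],x['p'],atz("wrist",x['point'],.105,s).round(4)) for x in r])
for k,x,y in(("lb",-.064,.072),("rf",.064,-.072),("lf",-.064,-.072),("rb",.064,.072)): print(k,W(x,y,.103).round(4),proj("wrist",W(x,y,.111),s).round(1))
print(s['time'],s['qpos'].round(2))
```

```text
[-1.9  5.2 10.9]
[-5.3  8.7 33.1]
wing_lb [([284.9, 142.8], 0.7, array([ 0.5462, -0.2413,  0.105 ]))]
wing_rf [([394.3, 259.3], 0.52, array([ 0.4146, -0.3858,  0.105 ]))]
lb [ 0.5506 -0.2458  0.103 ] [288.6 139.2]
rf [ 0.4164 -0.3841  0.103 ] [394.2 259.5]
lf [ 0.407  -0.2565  0.103 ] [291.6 259.5]
rb [ 0.56   -0.3735  0.103 ] [402.5 139.1]
23.8833 [ 0.71  0.33 -0.33  1.44  0.11  1.39 -1.12]
```

View pics/w3.png

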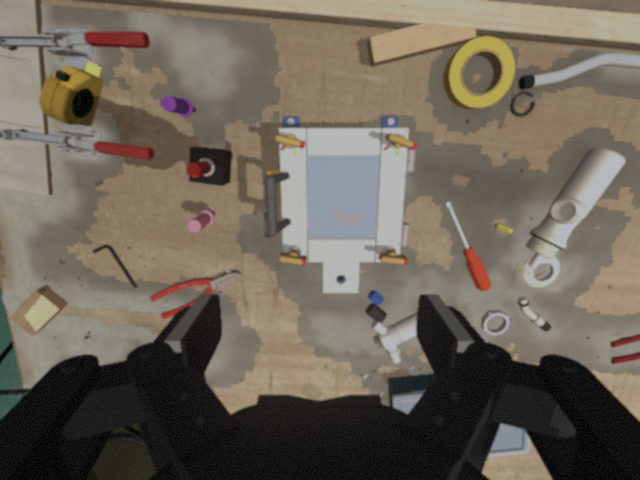

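```bash
cat >> h.py <<'E'
S=dict(lb=(-.064,.072),rf=(.064,-.072),lf=(-.064,-.072),rb=(.064,.072))
def wingangle(k,c="wrist"):
    """look from 0.2 above: returns est q of screw k and crop"""
    s=get_state();im,d=vision.grab_frame(c)
    x,y=S[k];X,Y=np.meshgrid(np.arange(-.028,.028,.0005),np.arange(.028,-.028,-.0005))
    uv=np.array([proj(c,W(x+a,y+b,.109),s) for a,b in zip(X.ravel(),Y.ravel())]).astype(np.float32).reshape(*X.shape,2)
    o=cv2.remap(im,uv[...,0],uv[...,1],cv2.INTER_CUBIC)  # ortho, chamber x right, y up
    h=cv2.cvtColor(o,cv2.COLOR_BGR2HSV).astype(int)
    red=((h[...,0]<7)|(h[...,0]>172))&(h[...,1]>150)&(h[...,2]>70)
    br=(h[...,0]>=8)&(h[...,0]<24)&(h[...,1]>110)&(h[...,2]>70)
    w=red|br; w&=np.hypot(X,Y)<.021
    pts=np.c_[X[w],Y[w]];m=pts.mean(0);u,sv,v=np.linalg.svd(pts-m,full_matrices=False)
    ax=v[0]; rm=np.c_[X[red&w],Y[red&w]].mean(0)-m if (red&w).any() else ax
    if rm@ax<0: ax=-ax
    return np.arctan2(ax[1],ax[0]),m,o,(red&w).sum(),w.sum()
E
python3 - <<'E'
from h import *
im=[]
for k in("lb","lf","rf","rb"):
    x,y=S[k];p=W(x,y-.055,.21)
    ctrl.movep(p,down(A))
    a,m,o,n,n2=wingangle(k);print(k,round(a,3),(m*1000).round(1),n,n2);im.append(cv2.resize(o,(400,300) if 0 else (290,290),interpolation=cv2.INTER_CUBIC))
print(get_state()['time'])
cv2.imwrite("pics/w4.png",np.vstack([np.hstack([im[0],im[3]]),np.hstack([im[1],im[2]])]))
E
```

```text
Traceback (most recent call last):
  File "h.py", line 60, in wingangle
    uv=np.array([proj(c,W(x+a,y+b,.109),s) for a,b in zip(X.ravel(),Y.ravel())]).astype(np.float32).reshape(*X.shape,2)
                 ~~~~^^^^^^^^^^^^^^^^^^^^^
  File "h.py", line 22, in proj
    K,R,t=campose(c,s);p=K@(R.T@(np.asarray(X)-t));return p[:2]/p[2]
          ~~~~~~~^^^^^
  File "h.py", line 10, in campose
    i=vision.camera_info(c);K=i["mtx"]
ValueError: time passes only in moves, steps and waits
```

```bash
python3 - <<'E'
t=open('h.py').read()
a=t.index("    uv=np.array([proj(");b=t.index("    h=cv2.cvtColor(o")
t=t[:a]+"""    q=.028;cs=[(-q,q),(q,q),(q,-q),(-q,-q)]
    n=X.shape[0];src=np.float32([proj(c,W(x+a,y+b,.109),s) for a,b in cs])
    o=cv2.warpPerspective(im,cv2.getPerspectiveTransform(src,np.float32([(0,0),(n,0),(n,n),(0,n)])),(n,n),flags=cv2.INTER_CUBIC)
"""+t[b:]
open('h.py','w').write(t)
E
cat > look.py <<'E'
from h import *
import sys
im=[]
for k in("lb","lf","rf","rb"):
    x,y=S[k];p=W(x,y-.055,.21)
    ctrl.movep(p,down(A))
    a,m,o,n,n2=wingangle(k);print(k,round(a,3),(m*1000).round(1),n,n2);im.append(cv2.resize(o,(290,290),interpolation=cv2.INTER_CUBIC))
print(get_state()['time'])
cv2.imwrite(sys.argv[1],np.vstack([np.hstack([im[0],im[3]]),np.hstack([im[1],im[2]])]))
E
python3 look.py pics/w4.png
```

```text
lb -0.231 [-0.6 -1.3] 102 1109
lf -0.169 [-0.3 -1.4] 109 1109
rf -0.111 [ 0.3 -1.2] 126 1106
rb -0.331 [ 0.  -1.3] 109 1080
27.0417
```

View pics/w4.png

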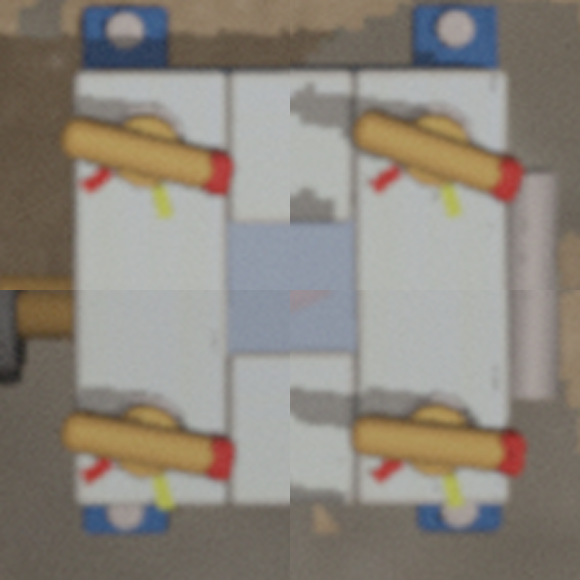

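Cover shut; all four wings show clearly with red ends to the right, so the angles are about 0 to 0.2 (yellow marks at about −1.3 rad, red at about −2.5 in the chamber frame). Snugging starts with lb. I grip that one along its length because the handle blocks a cross grip.

```bash
cat >> h.py <<'E'
A0=-.1
def turn(k,q0,q1,long=False,F=60):
    x,y=S[k];off=0 if long else np.pi/2
    yaw=lambda q:A+A0-q+off
    z=.083 if long else .086;p=W(x,y,z);hi=W(x,y,.19)
    o=[]
    for n in(-2,-1,0,1,2):
        qs=[ctrl.ik(p,down(yaw(q)+n*np.pi)) for q in(q0,(q0+q1)/2,q1)]
        if all(v is not None for v in qs):
            if np.ptp([v[6] for v in qs])<2: o.append((max(abs(v[6]) for v in qs),n))
    m,n=min(o);Y=lambda q:down(yaw(q)+n*np.pi)
    ctrl.movep(hi,Y(q0));ctrl.movel(p,Y(q0),max_speed=.12)
    c0=get_state()['contact_force']
    ctrl.close_gripper(F);s=get_state();w0=s['width']
    ok=(.028<w0<.04) if long else (.004<w0<.014)
    print(k,'q7',round(m,2),'w',round(w0,4),c0.round(1),s['contact_force'].round(1))
    if ok:
        for q in np.linspace(q0,q1,max(2,int(np.ceil(abs(q1-q0)/.2))+1))[1:]: ctrl.movep(p,Y(q))
        s=get_state();print('  end w',round(s['width'],4),s['contact_force'].round(1),s['wrist_torque'].round(2))
    ctrl.ungrasp();ctrl.movel(hi,max_speed=.2);print('  t',get_state()['time'])
    return ok
E
python3 - <<'E'
from h import *
turn("lb",.13,1.2,long=True)
ctrl.movep(W(-.064,.072-.055,.21),down(A))
a,m,o,n,n2=wingangle("lb");print(round(a,3),'q',A0-a,n)
E
```

```text
lb q7 1.09 w 0.0324 [-0.6  0.7  0.7] [-0.5 -0.9  6.2]
  end w 0.0325 [-6.1 -5.2 10.5] [-0.98  1.31 -0.07]
  t 33.4083
-1.321 q 1.2214096272647366 90
```

Run:
```python
from h import *
def chk(k):
    x,y=S[k];ctrl.movep(W(x,y-.055,.21),down(A))
    a,m,o,n,n2=wingangle(k);print('  ',k,'q',round(A0-a,3),n);return A0-a
for k,q0,l in(("rf",.01,True),("lf",.07,False),("rb",.23,True)):
    if not turn(k,q0,1.2,long=l): break
    if not .95<chk(k)<1.6: break
chk("lb")
```

```text
rf q7 1.5 w 0.0324 [ 0.6 -0.1  0.2] [-1.9  0.9  5.4]
  end w 0.0326 [-5.7 -5.2  9. ] [-0.93  1.24 -0.06]
  t 41.7417
   rf q 1.212 107
lf q7 0.94 w 0.0067 [-0.4 -0.4  0.3] [-6.9  1.4  8.1]
  end w 0.0067 [-7.   0.2  7.1] [ 0.09  1.43 -0.09]
  t 48.75
   lf q 1.208 116
rb q7 1.36 w 0.0328 [-1.  -0.6  0.1] [-2.3 -0.5  4.4]
  end w 0.0324 [-5.5 -3.7  8.9] [-0.75  1.1  -0.07]
  t 55.425
   rb q 1.214 83
   lb q 1.224 92
```

Run:
```python
from h import *
def chk(k):
    x,y=S[k];ctrl.movep(W(x,y-.055,.21),down(A))
    a,m,o,n,n2=wingangle(k);q=(A0-a)%(2*np.pi);print('  ',k,'q',round(q,3),n);return q
for k,q0,q1,l in(("lb",1.21,2.44,True),("rf",1.21,2.44,True),("lf",1.21,1.85,False),("lf",1.85,2.44,True),("rb",1.21,2.44,True)):
    if not turn(k,q0,q1,long=l): break
    if not abs(chk(k)-q1)<.2: break
```

```text
lb q7 0.64 w 0.0325 [-0.3  0.   0.2] [-6.7 -1.1  9.2]
  end w 0.0326 [-9.1  0.7  9.7] [ 0.33  1.7  -0.12]
  t 63.4917
   lb q 2.383 103
rf q7 0.75 w 0.0328 [-0.4 -0.2  0.6] [-6.9 -1.2  9.2]
  end w 0.0327 [-8.2  1.3 11.3] [ 0.34  1.54 -0.06]
  t 70.3583
   rf q 2.376 98
lf q7 1.17 w 0.0065 [-0.   0.4 -0.1] [-1.   2.5  5.8]
  end w 0.0069 [-2.9 -0.4  4.9] [-0.2   0.47 -0.09]
  t 75.6417
   lf q 1.849 120
lf q7 0.28 w 0.0327 [0.7 0.6 0.3] [-7.4  2.5 11.8]
  end w 0.0328 [-6.9  1.  10.5] [0.25 1.41 0.81]
  t 80.75
   lf q 2.39 103
rb q7 0.82 w 0.0324 [ 0.2 -0.8  0.6] [-6.2  0.9  7.4]
  end w 0.0327 [-8.4  3.  10.1] [ 0.51  1.71 -0.09]
  t 87.4167
   rb q 2.384 80
```

Run:
```python
from h import *
def ortho(im,s,c,z,h=.03,n=240):
    cs=[(h,h),(h,-h),(-h,-h),(-h,h)]  # world: up=+x, right=-y
    src=np.float32([proj("wrist",[c[0]+a,c[1]+b,z],s) for a,b in cs])
    return cv2.warpPerspective(im,cv2.getPerspectiveTransform(src,np.float32([(0,0),(n,0),(n,n),(0,n)])),(n,n),flags=cv2.INTER_CUBIC)
L=W(0,-.113,.075);ctrl.movep(W(0,-.113-.055,.19),down(A))
s=get_state();im,d=vision.grab_frame("wrist");o1=ortho(im,s,L,.075)
ctrl.movep([.504,-.20,.26],down(A));ctrl.movep([.504-.065,-.131,.24],down(-np.pi/2))
s=get_state();im,d=vision.grab_frame("wrist");P=np.array([.504,-.131]);o2=ortho(im,s,P,.090);o3=ortho(im,s,P,.042,.04)
r=models.recognise("wrist","pin_grip");print([(x['point'],x['p'],atz("wrist",x['point'],.08,s).round(4)) for x in r])
hsv=cv2.cvtColor(o2,cv2.COLOR_BGR2HSV).astype(int)
red=((hsv[...,0]<9)|(hsv[...,0]>171))&(hsv[...,1]>130)&(hsv[...,2]>60)
v,u=np.nonzero(red);print('red',red.sum(),u.min(),u.max(),v.min(),v.max())
g=cv2.cvtColor(o1,cv2.COLOR_BGR2GRAY);n,lab,st,ce=cv2.connectedComponentsWithStats((g<90).astype(np.uint8))
for i in range(1,n):
    if st[i,4]>200: print('hole',st[i],ce[i],'world d',(120-ce[i][1])*.00025,(120-ce[i][0])*.00025)
print(L,get_state()['time'])
cv2.imwrite("pics/pin.png",np.hstack([o1,o2,o3]))
```

```text
[([314.0, 143.5], 0.87, array([ 0.507 , -0.1282,  0.08  ])), ([280.1, 58.0], 0.67, array([ 0.5743, -0.1009,  0.08  ])), ([311.6, 214.9], 0.67, array([ 0.4432, -0.1256,  0.08  ])), ([456.5, 256.6], 0.63, array([ 0.4018, -0.265 ,  0.08  ]))]
red 3344 80 145 80 144
hole [101 127  43  23 373] [123.230563   141.09651475] world d -0.0052741286863270745 -0.0008076407506702417
[ 0.37078797 -0.32330705  0.075     ] 90.3583
```

View pics/pin.png

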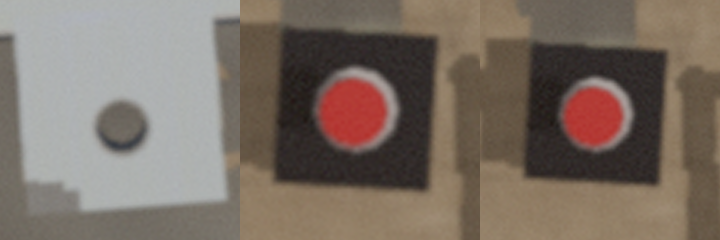

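Run:
```python
from h import *
p=np.array([.506,-.1291]);o=down(-np.pi/2)
ctrl.movep([*p,.2],o);ctrl.movel([*p,.055],max_speed=.12)
ctrl.close_gripper(60);s=get_state();print(s['width'],s['contact_force'].round(1),s['tcp_pos'])
ctrl.movel([*p,.2],max_speed=.12);s=get_state();print(s['width'],s['contact_force'].round(1),s['time'])
if s['width']>.012:
    h=W(0,-.113,0)[:2]+[-.0012,-.0003]
    ctrl.movep([*h,.2],down(A));ctrl.movel([*h,.145],max_speed=.12)  # tip ~ .145+.017-.066=.096
    s=get_state();print(s['width'],s['tcp_pos'],s['time'])
    cv2.imwrite("pics/ins.png",vision.grab_frame("scene")[0][100:340,260:560].repeat(2,0).repeat(2,1))
    im,d=vision.grab_frame("wrist");cv2.imwrite("pics/insw.png",im)
```

```text
0.016394213464579005 [-1.  -0.2  3.6] [ 0.50602784 -0.12909949  0.0552132 ]
0.016445343238582284 [ 0.   0.3 -0.7] 94.1167
0.016617518642932413 [ 0.3702237  -0.32334484  0.14520555] 95.6667
```

View pics/ins.png

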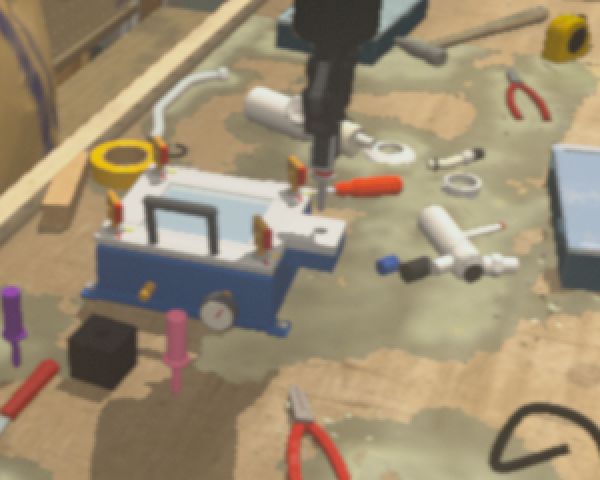

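View pics/insw.png

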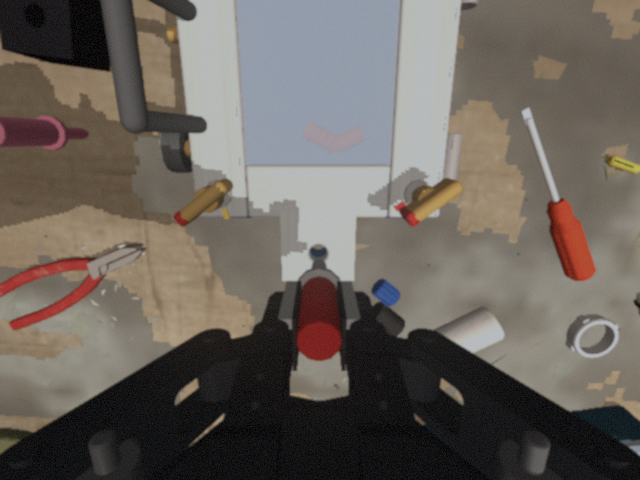

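Run:
```python
from h import *
h=W(0,-.113,0)[:2]+[-.0012,-.0003]
for z in np.arange(.139,.083,-.004):
    ctrl.movel([*h,z],max_speed=.06);f=get_state()['contact_force'];print(round(z,3),f.round(1))
    if f[2]>12 : break
im,d=vision.grab_frame("scene");cv2.imwrite("pics/ins2.png",im[140:260,330:480].repeat(4,0).repeat(4,1))
print(get_state()['time'])
```

```text
0.139 [-0.  -0.4 -1.5]
0.135 [-0.2  0.7 -0. ]
0.131 [-0.2  0.4 -0.6]
0.127 [-0.3 -1.1 -0.3]
0.123 [ 0.2 -0.1 -0.5]
0.119 [ 0.5 -0.2  0.2]
0.115 [-0.8 -0.8 -0.9]
0.111 [ 0.5  0.  -0.4]
0.107 [ 0.3  0.5 -0.5]
0.103 [-0.2  1.3 -0.5]
0.099 [ 0.3  0.1 -1. ]
0.095 [ 0.   0.2 -1.2]
0.091 [ 0.2  0.2 -1.3]
0.087 [-0.9  1.8 13.8]
99.3167
```

Run:
```python
from h import *
ctrl.movel(get_state()['tcp_pos']+[0,0,.001],max_speed=.03)
ctrl.ungrasp();p=get_state()['tcp_pos'];ctrl.movel(p+[0,0,.12],max_speed=.2)
ctrl.movep(W(0,-.113-.055,.24),down(A));ctrl.pause(.5)
s=get_state();im,d=vision.grab_frame("wrist")
P=cloud("wrist",d,s)
k=(abs(P[...,0]-.37)<.025)&(abs(P[...,1]+.323)<.025)&(P[...,2]>.085)
print(P[k].max(0),np.median(P[k&(P[...,2]>.115)],0),W(0,-.113,0),s['contact_force'].round(1))
for q in S:
    a,m,o,n,n2=wingangle(q);print(q,((A0-a)%(2*np.pi)).round(2),n,n2)
im2,_=vision.grab_frame("scene");a=cv2.resize(im2[140:260,320:480],(480,360),interpolation=cv2.INTER_CUBIC)
cv2.imwrite("pics/fin.png",np.hstack([a[:, :],cv2.resize(im[60:300,200:440],(310,360))]));print(get_state()['time'])
```

```text
[ 0.3891453 -0.3153114  0.3813462] [ 0.3891453  -0.32226605  0.3813462 ] [ 0.37078797 -0.32330705  0.        ] [ 0.3  0.9 -0.3]h.py:67: RuntimeWarning: Mean of empty slice.
  pts=np.c_[X[w],Y[w]];m=pts.mean(0);u,sv,v=np.linalg.svd(pts-m,full_matrices=False)
  ret = um.true_divide(
Traceback (most recent call last):
  File "h.py", line 68, in wingangle
    ax=v[0]; rm=np.c_[X[red&w],Y[red&w]].mean(0)-m if (red&w).any() else ax
       ~^^^
IndexError: index 0 is out of bounds for axis 0 with size 0
```

Run:
```python
from h import *
ctrl.movep(W(0,-.16,.32),down(A));ctrl.pause(.3)
s=get_state();im,d=vision.grab_frame("wrist");P=cloud("wrist",d,s)
k=(abs(P[...,0]-.37)<.03)&(abs(P[...,1]+.323)<.03)&(P[...,2]>.085)&(P[...,2]<.18)
print(k.sum(),P[k].max(0) if k.any() else '',np.median(P[k&(P[...,2]>.115)],0),W(0,-.113,0))
im2,_=vision.grab_frame("scene");a=cv2.resize(im2[140:260,320:480],(480,360),interpolation=cv2.INTER_CUBIC)
cv2.imwrite("pics/fin.png",np.hstack([a,cv2.resize(im[60:300,200:440],(310,360))]));print(get_state()['time'])
```

```text
266 [ 0.37906635 -0.31532887  0.12404352] [ 0.37063781 -0.32399682  0.121819  ] [ 0.37078797 -0.32330705  0.        ]
102.7667
```

View pics/fin.png

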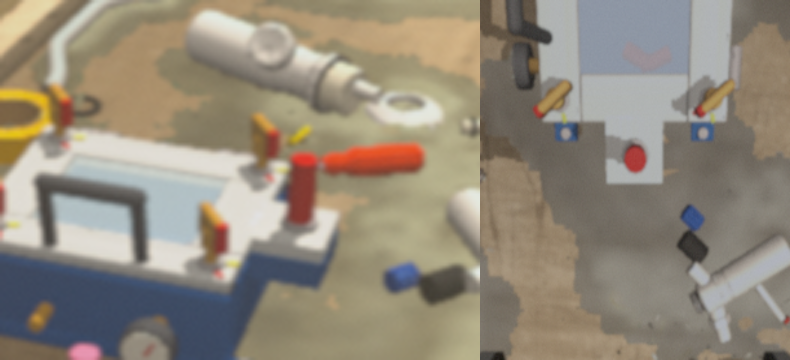

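The pin stands upright in the lug. Its knob top measures about 0.122 m, against 0.123 m expected when fully home. The elbow shows through the window inside the chamber, and all four wings were measured at about 2.38 rad. I'm handing it in.

```bash
python3 -c "
from station import ticket;print(ticket.close_job())"
```

```text
the job is handed in; nothing more can be done
None
```

The job is handed in at about 103 s of the 210 s allowed: the red elbow (the only fitting there) is in the chamber, the cover is shut, all four screws are tight at about 2.38 rad in cross order, and the lock pin is home; no verdict came back.

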